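Clamp a wooden strip in the sanding jig

TASK

Get the long flat wooden strip ready for sanding: lift the jig's spring clip by its black cross-bar until it stands up out of the way, then slide the strip along the cork pad, in line with it, until its end is under the grey lip and up against the stop block. Then swing the clip fully down again so that its sprung foot presses on the strip, and let go.

Things in the scene. Friction and masses are not known exactly. Their poses are not given: they have to be found in the camera images.
- jig: Fixed wooden jig base 260x110x18 mm. Origin: centre of underside; x along it towards the hinge, z up. Centred cork pad 150x50, top at z=21, marks the strip's place. Grey stop block, 70 wide, 47 high: face at x=75; its lip (underside z=42) overhangs the pad from x=60. Clip hinge axis along y at x=95, z=60. Strip home: its origin at x=0, y=0, z=21, long side along x.
- clip (a joint): Angle (rad) of the steel clip: 0 fully down on its stop (arm level), grows as it is lifted, 1.65 fully up, just past vertical. Its stiff hinge stays where it is left; 4 to 6 N at the bar turns it. Arm 24 wide, 4 thick. Sprung rubber foot, 30 wide, 60 mm from the hinge axis, hangs 5 mm above the pad at 0, so on the strip the last 0.17 rad compress it 10 mm (0.2 N per mm). May start partly raised.
- clip_bar (a point): Centre of the black round cross-bar at the clip's free end, its handle: 16 mm diameter, 36 mm long, lying along the jig's y, 100 mm from the hinge axis. Clip at 0: at x=-5, z=62 mm in the jig's frame; fully up: z about 160, over the stop block. Gripped by its ends (fingers closing along the jig's y) it pivots between the fingers as the clip swings.
- strip: Loose pale wooden strip 150 (x) x 40 (y) x 15 mm (z), about 60 g, flat on the bench. Origin: centre of its underside; x along its length. Either end may go to the stop. A square tile 75x75x15, a wheel 72 mm across and a thick block 85x45x40 of the same wood lie about and are not needed.
Not all that is in view belongs to the job. Leave any green, pink or red look-alike of the strip alone.

How it is judged:
By the outcome, as a careful person would: the job done as asked, in the order asked, and still so for the second after the job is handed in, with the robot touching nothing.
It also fails if it takes over 69 s, if anything falls off the work surface, if the arm or the gripper's body presses on something with over 40 N, if the wrist force passes 120 N, or if a joint passes its speed limit or range.

ROBOT

A 6-joint arm with a two-finger parallel gripper is mounted at the origin on the work surface. World frame = base frame: x ahead of the robot, y to its left, z up, the work surface at z = 0. Lengths are in mm, angles in degrees, forces in N, time in s.
With the tool pointing down it reaches from about 300 to 850 mm from the base axis. Payload 4.2 kg.
Tool frame: the origin (TCP) lies at the very end of the fingers, on their centre line; the grasp point (between the pads) lies 19 mm behind it; z points along the fingers, y is the line along which they close (so a half turn about z gives the same grasp; the last joint's range is limited). The gripper opens to 91 mm and grips with 3 to 60 N. Pads are 32 mm wide; open, the fingers measure 118 mm over their backs; the gripper's body (76 mm by 178 mm) begins 60 mm behind the grasp point.
Start: joints at [-75.802, 18.312, 89.639, -0, 72.044, -1.146], TCP at [152.154, -554.522, 189.176] pointing down, gripper open.
Joint ranges: [-177.97, 177.97], [-48.28, 115.42], [12.27, 149.76], [-77.06, 257.06], [2.81, 150.46], [-146.56, 146.56]. Speed limits (degrees/s): [147.25, 147.25, 180, 180, 180, 180].

INTERFACE

Orientations are given as [roll, pitch, yaw] about the fixed x, y, z axes, in that order (R = Rz(yaw) Ry(pitch) Rx(roll)).
In Python, from workcell import env, eyes gives the robot as it stands.
- The arm moves only by the tool send_rows, never from a script. Its argument "targets" is text: rows parted by semicolons, each of 7 numbers parted by spaces: the shift along the tool's x, y, z in m, then the turn, a rotation vector about the tool's x, y, z in degrees, then the opening in per cent of the stroke, from 0 (shut) to 100 (fully open). A call has 1 to 12 rows; each row is the pose to reach, as a shift and turn from the pose commanded when the call began, along the tool's axes at that moment; what a row does not reach only later rows make up. A row lasts 1/12 s, in which the tool goes at most 41.7 mm and 7.16 degrees, less where a joint would pass 70% of its speed; a pose out of reach is approached as far as the arm can. A call with a gripper value outside its range is refused whole. The fingers move at their own pace and stop on an object; "grip_force" is the grip in N (left out, the last holds). Time passes only in rows, so rows that repeat a pose let the fingers close. It gives the time, the measured TCP pose, the force, the opening and the grip force at its end, in the units of the state.
- env.state(): the state, without advancing time (a new reading comes with each control period).
- eyes.grab_frame(name): name is "scene" or "top" or "wrist"; returns a dict with "image" (420x560x3 uint8, blue, green, red), "fovy" (degrees; the focal length in pixels is half the picture's height over the tangent of half this angle, whatever the lens; pixels are square), "cx", "cy" (the principal point, pixels), "eye" and "attitude" of the camera in the world. Camera axes: x right, y up, looking along -z (the intrinsics and any distortion apply to the point x, -y, -z); pixel columns grow to the right and rows downward; lengths in mm; the calibration is good to about 2 mm. A picture is of the moment at which its call begins. There is no depth.
- env.job_done(): hands the job in; it is judged then, once.
The state is a dict: "time_s": time; "qpos": joint angles; "qvel": joint speeds; "effort": joint torques, N m; "ee_pos": TCP position; "ee_rot": TCP orientation; "force": force on the tool from outside, world axes, zero at the start; "torque": the same for the moment, N m; "gripper_width": finger opening in mm; "gripper_force": force on a finger pad.
Only numpy, scipy, OpenCV 4.12 (cv2) and the standard library are available. Lean on these libraries where they do the work, as an engineer would, in place of code of your own. Each camera call takes 0.05 s, during which the arm holds its last target. There are 200 camera calls.

## Working session

There is one attempt and no reset: what is moved stays moved. The work goes in short steps, Python scripts to look and compute and a tool call to move; the robot and the scene stay as the last step left them, time stands still between calls to the robot, and variables do not carry over. Pictures are saved under pics/ and viewed, at most 10 in all, crops included, and the job is handed in when it is done.

Besides the shell and the picture viewer there is one more tool, called after ">>>" as name(argument=value, ...), one argument or row to a line, values as JSON. send_rows: Moves the arm, as the interface text tells. Its arguments: {"type":"object","properties":{"targets":{"type":"string"},"grip_force":{"type":"number"}},"required":["targets"]}

```bash
ls; mkdir -p pics
python3 - <<'E'
from workcell import env, eyes
import cv2
print(env.state())
for n in ("scene","top"):
    f=eyes.grab_frame(n); cv2.imwrite(f"pics/{n}0.png",f["image"]); print({k:v for k,v in f.items() if k!="image"})
E
```

```text
pics
{'time_s': 0.0, 'qpos': array([-7.58012680e+01,  1.83534270e+01,  8.97052442e+01, -5.46334888e-04,
        7.20439334e+01, -1.14736280e+00]), 'qvel': array([-0.06185144, -0.04598641,  0.02643908, -0.04781422,  0.09468654,
        0.04876733]), 'effort': array([-1.46188762e-03, -4.12465310e+01, -2.31974548e+01,  7.25170271e-02,
        4.59424895e-02, -1.48037807e-04]), 'ee_pos': array([ 152.02443766, -553.97991377,  188.31029006]), 'ee_rot': array([-1.79897406e+02, -1.53522736e-03,  1.53462623e+01]), 'force': array([ 0.07790731, -0.93165453,  0.0788171 ]), 'torque': array([0.00337601, 0.04942438, 0.00476413]), 'gripper_force': 0.0, 'gripper_width': 91.36970930840651}
{'fovy': 46.73800925627363, 'cx': 276.97969918561677, 'cy': 207.72757194805374, 'eye': array([1035.39713926,  705.05229904, 1045.80601334]), 'attitude': array([ 41.4264336 ,  -0.32229435, 143.67449584])}
{'fovy': 47.11293104784727, 'cx': 281.8376848685808, 'cy': 211.82107749915315, 'eye': array([ 397.5126305 ,   31.60486177, 1281.98844734]), 'attitude': array([  5.96216258,  -0.83335109, -89.61699774])}
```

View pics/scene0.png

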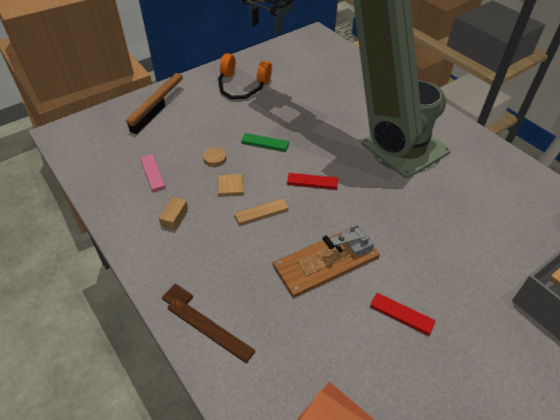

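View pics/top0.png

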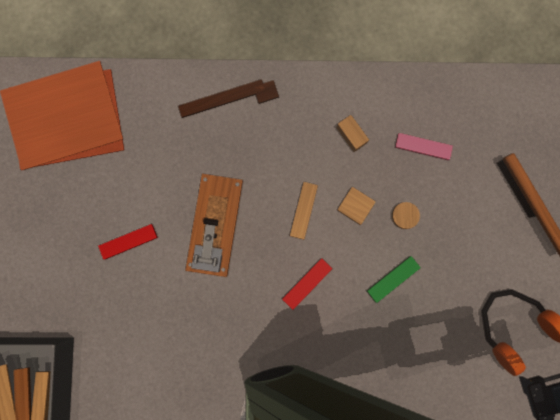

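The top view shows the strip candidates. The pale long strip is at (303,210), the square tile at (357,206), the wheel at (406,215) and the thick block at (352,133). The reds are at (128,242) and (307,284), green at (394,279) and pink at (424,146). Only (303,210) is pale, long and flat, so it is the strip. The jig is at (214,225) with its hinge end at (207,262) and the clip partly raised.

```bash
cat > h.py <<'E'
import numpy as np, cv2
from scipy.spatial.transform import Rotation as R
from workcell import env, eyes
def rot(a): return R.from_euler('xyz',a,degrees=True)
def grab(n,fn=None):
    f=eyes.grab_frame(n)
    if fn: cv2.imwrite("pics/"+fn,f["image"])
    return f
def ray(f,u,v):
    F=f["image"].shape[0]/2/np.tan(np.radians(f["fovy"]/2))
    return rot(f["attitude"]).apply([(u-f["cx"])/F,-(v-f["cy"])/F,-1])
def plane(f,u,v,z):
    d=ray(f,u,v); return f["eye"]+d*(z-f["eye"][2])/d[2]
def proj(f,p):
    F=f["image"].shape[0]/2/np.tan(np.radians(f["fovy"]/2))
    c=rot(f["attitude"]).inv().apply(np.asarray(p)-f["eye"]); return np.array([f["cx"]-F*c[...,0]/c[...,2],f["cy"]+F*c[...,1]/c[...,2]]).T
def tri(f,a,g,b):
    d,e=ray(f,*a),ray(g,*b); s=np.linalg.lstsq(np.c_[d,-e],g["eye"]-f["eye"],rcond=None)[0]
    p,q=f["eye"]+d*s[0],g["eye"]+e*s[1]; return (p+q)/2,np.linalg.norm(p-q)
def box(f,roi,lo,hi,z):
    u,v,w,h=roi; hsv=cv2.cvtColor(f["image"],cv2.COLOR_BGR2HSV)[v:v+h,u:u+w]
    m=cv2.inRange(hsv,lo,hi); c=max(cv2.findContours(m,0,2)[0],key=cv2.contourArea)
    P=np.array([plane(f,x+u,y+v,z)[:2] for x,y in c[:,0]],np.float32)
    r=cv2.minAreaRect(P); B=cv2.boxPoints(r); return np.array(r[0]),r[1],r[2],B
E
python3 - <<'E'
from h import *
f=grab("top"); g=grab("scene")
hsv=cv2.cvtColor(f["image"],cv2.COLOR_BGR2HSV)
for p in [(303,200),(205,190),(230,240),(270,220),(214,205)]: print(p,hsv[p[1],p[0]])
for n,roi,z in (("strip",(280,170,50,80),15),("jig",(170,160,85,130),18)):
    r=box(f,roi,(5,90,60),(25,255,255),z); print(n,*[np.round(x,1) for x in r[:3]]);print(r[3].round(1))
a=cv2.resize(f["image"][165:285,175:325],None,fx=5,fy=5,interpolation=2)
b=cv2.resize(g["image"][195:300,220:390],None,fx=4.4,fy=4.4,interpolation=2)
cv2.imwrite("pics/a.png",a); cv2.imwrite("pics/b.png",b)
E
```

```text
(303, 200) [ 15 143 160]
(205, 190) [ 12 174 136]
(230, 240) [ 12 173 137]
(270, 220) [ 11  51 121]
(214, 205) [ 14 151 147]
strip [535.1 -43. ] [ 41.6 150.8] 76.1
[[456.9 -45. ]
 [603.3 -81.3]
 [613.3 -40.9]
 [467.   -4.6]]
jig [495.3 192.3] [112.  260.9] 81.7
[[358.1 155.8]
 [616.3 118.1]
 [632.4 228.9]
 [374.3 266.6]]
```

View pics/a.png

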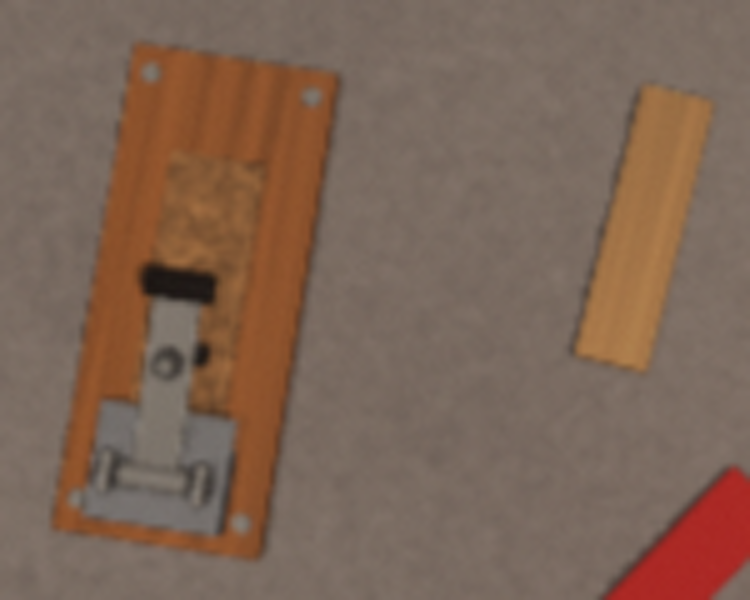

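View pics/b.png

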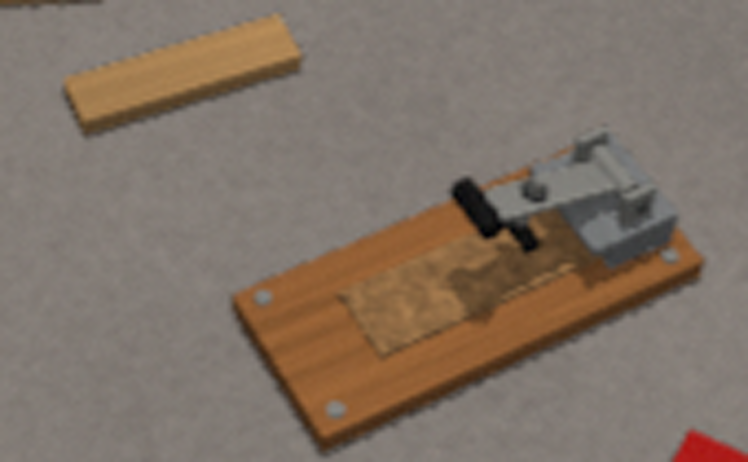

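The crops confirm the pale strip, with green, pink and red excluded. The clip is partly raised, with its bar at about (210.6,221.8) in top and (328,242) in scene.

```bash
cat >> h.py <<'E'
J0=np.array([495.3,192.3]); JY=171.7
def j2w(p):
    c,s=np.cos(np.radians(JY)),np.sin(np.radians(JY)); p=np.asarray(p,float)
    return np.array([J0[0]+c*p[0]-s*p[1],J0[1]+s*p[0]+c*p[1],p[2]])
def w2j(p):
    c,s=np.cos(np.radians(JY)),np.sin(np.radians(JY)); d=np.asarray(p[:2])-J0
    return np.array([c*d[0]+s*d[1],-s*d[0]+c*d[1],p[2]])
def go(pos,yaw,cur=None,curr=None):
    "shift (m) and turn (deg), tool axes, to TCP pos pointing down at yaw"
    s=env.state(); p=s["ee_pos"] if cur is None else cur; r=rot(s["ee_rot"] if curr is None else curr)
    return np.r_[r.inv().apply(np.asarray(pos)-p)/1000,(r.inv()*rot([180,0,yaw])).as_rotvec(degrees=True)].round(4)
E
python3 - <<'E'
from h import *
f=grab("top"); g=grab("scene")
B,e=tri(f,(210.6,221.8),g,(328,242)); b=w2j(B); print(B,e,b, "angle",np.arctan2(b[2]-60,95-b[0]), np.hypot(b[2]-60,95-b[0]))
for p in [(-130,-55,18),(130,55,18),(-75,25,21),(-75,-25,21),(95,0,60)]: print(p,proj(f,j2w(p)).round(1),proj(g,j2w(p)).round(1))
print(go([B[0],B[1],200],JY))
E
```

```text
[495.55327604 192.20875265  87.68522732] 1.276284284279301 [-2.63795296e-01  5.37296392e-02  8.76852273e+01] angle 0.28282596927094383 99.20515362555923
(-130, -55, 18) [201.5 172.9] [292.1 295.1]
(130, 55, 18) [226.5 276.8] [355.4 225.7]
(-75, 25, 21) [227.8 197.6] [295.6 261.8]
(-75, -25, 21) [209.1 194.7] [305.4 276.4]
(95, 0, 60) [205.6 260.1] [358.2 234.8]
[ 5.288000e-01 -6.290000e-01 -1.080000e-02 -9.800000e-03 -4.250000e-02
 -1.563537e+02]
```

>>> send_rows(
  targets="0.529 -0.629 0.0 0 0 -156.4 100;0.529 -0.629 0.0 0 0 -156.4 100;0.529 -0.629 0.0 0 0 -156.4 100;0.529 -0.629 0.0 0 0 -156.4 100;0.529 -0.629 0.0 0 0 -156.4 100;0.529 -0.629 0.0 0 0 -156.4 100;0.529 -0.629 0.0 0 0 -156.4 100;0.529 -0.629 0.0 0 0 -156.4 100;0.529 -0.629 0.0 0 0 -156.4 100;0.529 -0.629 0.0 0 0 -156.4 100;0.529 -0.629 0.0 0 0 -156.4 100;0.529 -0.629 0.0 0 0 -156.4 100",
)

```text
time_s: 1.3
ee_pos: [361.6, -98.4, 189.5]
ee_rot: [179.9, 0.0, 101.6]
force: [0.4, 0.0, 1.2]
gripper_width: 91.4
gripper_force: 0.0
```

```bash
python3 -c "
from h import *
print(go([495.5,192.2,200],JY),env.state()['time_s'],env.state()['ee_pos'],env.state()['ee_rot'])"
```

```text
[ 2.57600e-01  1.89800e-01 -1.05000e-02  2.61000e-02  7.03000e-02
 -7.00703e+01] 1.3 [361.57359585 -98.37966226 189.48039436] [1.79942024e+02 4.00074208e-02 1.01629713e+02]
```

>>> send_rows(
  targets="0.2575 0.190 -0.0105 0 0 -70 100;0.2575 0.190 -0.0105 0 0 -70 100;0.2575 0.190 -0.0105 0 0 -70 100;0.2575 0.190 -0.0105 0 0 -70 100;0.2575 0.190 -0.0105 0 0 -70 100;0.2575 0.190 -0.0105 0 0 -70 100;0.2575 0.190 -0.0105 0 0 -70 100;0.2575 0.190 -0.0105 0 0 -70 100;0.2575 0.190 -0.0105 0 0 -70 100;0.2575 0.190 -0.0105 0 0 -70 100;0.2575 0.190 -0.0105 0 0 -70 100;0.2575 0.190 -0.0105 0 0 -70 60",
)

```text
time_s: 2.3
ee_pos: [497.0, 189.4, 199.5]
ee_rot: [-180.0, -0.0, 171.2]
force: [1.1, -1.3, 0.2]
gripper_width: 87.1
gripper_force: 0.0
```

```bash
python3 -c "
from h import *
f=grab('wrist','w1.png'); s=env.state(); print(s['ee_pos'],s['ee_rot'],f['eye'],f['attitude'],f['fovy'])
print(proj(f,np.array([j2w(p) for p in [(-0.3,0,87.7),(-75,25,21),(-75,-25,21),(95,0,60),(-130,55,18)]])).round(1))
print(go([495.5,192.2,88-16],JY))"
```

```text
[497.02542175 189.17858296 199.56917188] [-1.79990110e+02 -7.86937917e-03  1.71137068e+02] [415.93792469 201.7364088  393.9167341 ] [-1.65579296e+01  4.78167572e-03  8.11577139e+01] 69.25672005905966
[[286.8 204.1]
 [267.8 246.3]
 [305.7 245.9]
 [286.  108.6]
 [247.2 282.6]]
[ 0.002   0.0028  0.1276 -0.0099 -0.0079 -0.5629]
```

View pics/w1.png

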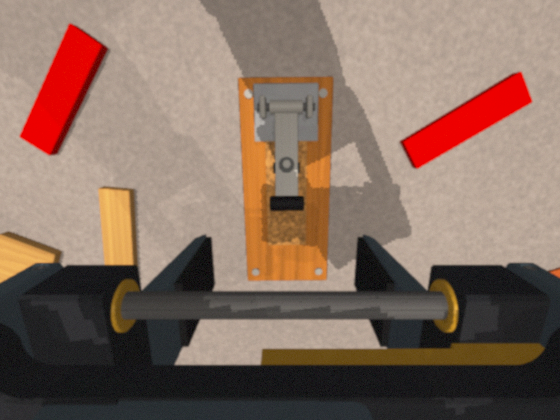

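Wrist view: bar at (286,203) and hinge at (287,107), both within about 1.5 px of the prediction, so the estimate is good. I'll go down and grip.

>>> send_rows(
  targets="0.002 0.0028 0.04 0 0 -0.5 65;0.002 0.0028 0.08 0 0 -0.5 65;0.002 0.0028 0.11 0 0 -0.5 65;0.002 0.0028 0.1275 0 0 -0.5 65;0.002 0.0028 0.1275 0 0 -0.5 60;0.002 0.0028 0.1275 0 0 -0.5 30;0.002 0.0028 0.1275 0 0 -0.5 20;0.002 0.0028 0.1275 0 0 -0.5 20;0.002 0.0028 0.1275 0 0 -0.5 20;0.002 0.0028 0.1275 0 0 -0.5 20;0.002 0.0028 0.1275 0 0 -0.5 20;0.002 0.0028 0.1275 0 0 -0.5 20",
  grip_force=25,
)

```text
time_s: 3.35
ee_pos: [495.8, 192.5, 72.6]
ee_rot: [180.0, 0.0, 171.8]
force: [-0.2, -0.7, 0.5]
gripper_width: 18.3
gripper_force: 0.0
```

```bash
cat >> h.py <<'E'
H=np.array([95,60]); A0=np.arctan2(2,100)
def arc(a0,a1,n):
    "shifts along tool x (=jig x) and tool z (down), m, for the bar going from clip angle a0 to a1"
    q=lambda a:np.array([95-100*np.cos(a+A0),60+100*np.sin(a+A0)])
    return [((q(a)-q(a0))*[1,-1]/1000).round(4).tolist() for a in np.linspace(a0,a1,n+1)[1:]]
E
python3 -c "
from h import *
s=env.state(); p=w2j(s['ee_pos']); print(p,s['ee_rot'],s['force']); b=[p[0],p[2]+16]
a=np.arctan2(b[1]-60,95-b[0])-A0; print(a)
print(arc(.265,1.68,24))"
```

```text
[-0.49293377 -0.27625466 72.57842348] [1.79981958e+02 4.48414454e-02 1.71783372e+02] [-0.2379933  -0.67053054  0.52841624]
0.2707920346788439
[[0.0018, -0.0056], [0.004, -0.0111], [0.0064, -0.0164], [0.0092, -0.0216], [0.0123, -0.0267], [0.0157, -0.0315], [0.0193, -0.0361], [0.0233, -0.0405], [0.0274, -0.0447], [0.0318, -0.0486], [0.0365, -0.0523], [0.0413, -0.0556], [0.0463, -0.0587], [0.0515, -0.0615], [0.0569, -0.0639], [0.0624, -0.0661], [0.068, -0.0679], [0.0737, -0.0694], [0.0795, -0.0705], [0.0853, -0.0713], [0.0912, -0.0718], [0.0971, -0.0719], [0.103, -0.0716], [0.1089, -0.0711]]
```

```bash
python3 -c "
from h import *
f=grab('wrist'); g=grab('scene')
a=cv2.resize(f['image'][80:330,130:430],(600,500)); b=cv2.resize(g['image'][170:320,250:430],(600,500))
cv2.imwrite('pics/w2.png',cv2.resize(np.hstack([a,b]),(800,334)))"
```

```text
(no output)
```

View pics/w2.png

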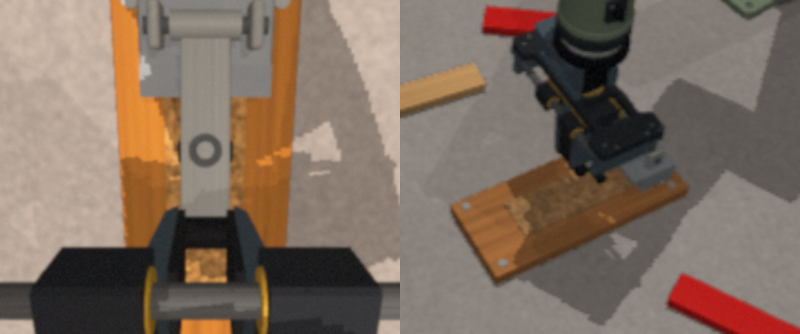

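```bash
python3 -c "
from h import *
f=grab('wrist'); s=env.state(); print(s['force'],s['gripper_width'],s['ee_pos'])
print('hinge',proj(f,j2w((95,0,60))))
for a in np.arange(0,.5,.05): print(round(a,2),proj(f,j2w((95-100*np.cos(a+A0),0,60+100*np.sin(a+A0)))).round(1),proj(f,j2w((95-60*np.cos(a),0,64+60*np.sin(a)))).round(1))
T=s['ee_pos']
for h in (0,19,60): print('tcp+',h,proj(f,T+[0,0,h]),proj(f,T+[0,0,h]+rot(s['ee_rot']).apply([16,9,0])),proj(f,T+[0,0,h]+rot(s['ee_rot']).apply([-16,9,0])))
"
```

```text
[-0.26797975 -0.46472406  0.56116828] 17.96743782703255 [495.64225919 192.42546011  72.18881455]
hinge [284.39638071 102.01363914]
0.0 [284.1 248.2] [284.2 195.1]
0.05 [284.1 250.7] [284.2 196. ]
0.1 [284.1 252.9] [284.2 196.7]
0.15 [284.1 254.9] [284.2 197.2]
0.2 [284.1 256.6] [284.2 197.5]
0.25 [284.2 258. ] [284.3 197.5]
0.3 [284.2 259.1] [284.3 197.3]
0.35 [284.2 259.9] [284.3 196.9]
0.4 [284.2 260.3] [284.3 196.2]
0.45 [284.2 260.2] [284.3 195.2]
tcp+ 0 [284.39727508 247.73341298] [297.73986411 225.76599636] [297.15012144 268.76578189]
tcp+ 19 [284.43786258 259.53090113] [299.08010574 235.71316186] [298.37325044 282.24039812]
tcp+ 60 [284.55850275 294.59714287] [303.09748085 265.52979656] [301.97981033 321.97211132]
```

```bash
python3 -c "
from h import *
f=grab('wrist')
cv2.imwrite('pics/w3.png',cv2.resize(f['image'][170:330,190:380],(760,600)[:2],interpolation=2))"
```

```text
(no output)
```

View pics/w3.png

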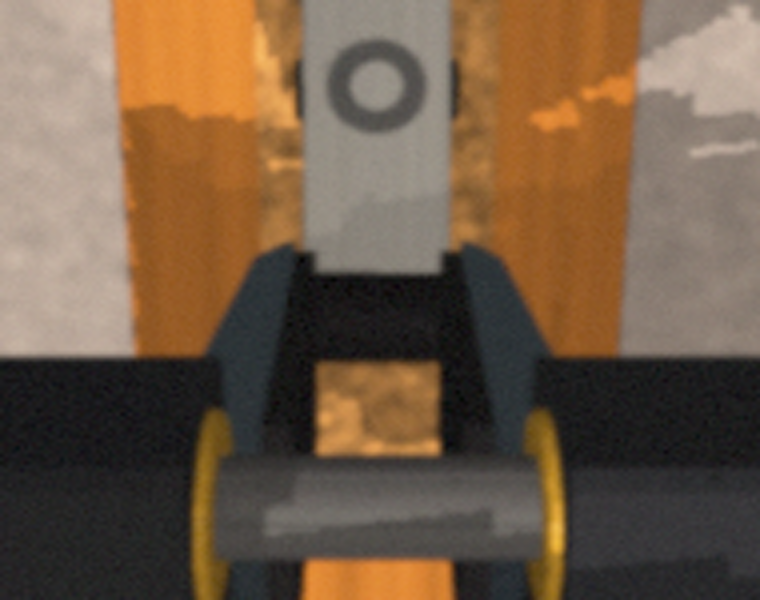

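```bash
python3 -c "
from h import *
f=grab('top'); g=grab('scene'); w=grab('wrist')
for a in (0,.1,.2,.28):
  p=[j2w((95-100*np.cos(a+A0),y,60+100*np.sin(a+A0))) for y in (0,-18,18)]; k=j2w((35+30*a*a,0,66+60*np.sin(a)))
  print(a,*[proj(c,np.array(p)).round(1).tolist() for c in (f,g,w)],[proj(c,k).round(1).tolist() for c in (f,g,w)])
im=w['image']
for r in (234,238,242,248,254,258,262,266): print(r,im[r,248:320:2].max(-1))
"
```

```text
0 [[212.1, 221.0], [205.0, 219.9], [219.1, 222.1]] [[325.3, 248.9], [329.1, 254.1], [321.6, 243.8]] [[284.2, 248.4], [309.0, 248.4], [259.4, 248.4]] [[209.2, 236.5], [338.9, 242.0], [284.3, 195.9]]
0.1 [[211.5, 220.9], [204.4, 219.8], [218.6, 222.0]] [[325.9, 246.4], [329.7, 251.6], [322.1, 241.3]] [[284.2, 253.1], [310.1, 253.2], [258.3, 253.1]] [[208.9, 236.5], [339.2, 240.5], [284.3, 197.6]]
0.2 [[210.9, 221.3], [203.7, 220.2], [218.0, 222.3]] [[326.8, 243.8], [330.6, 248.9], [323.0, 238.7]] [[284.2, 256.8], [311.4, 256.9], [257.0, 256.8]] [[208.5, 236.7], [339.7, 239.0], [284.3, 198.4]]
0.28 [[210.3, 221.8], [203.1, 220.7], [217.5, 222.9]] [[327.7, 241.6], [331.6, 246.7], [323.9, 236.5]] [[284.2, 259.0], [312.6, 259.0], [255.9, 258.9]] [[208.1, 237.1], [340.3, 237.7], [284.3, 198.3]]
234 [158 154 150 154 171 168 154 124 136 132 135 135 137 134 134 136 138 135
 137 138 138 138 141 135 141 138 136 147 148 122 129 131 139 153 158 155]
238 [157 155 137  96  61  54  54  50  34  32  71 128 139 137 133 136 139 136
 139 137 137 139 138 140 140 136  75  31  33  53  53  56  59  98 146 157]
242 [158 144  72  54  56  54  56  41  26  21  56 103 110 108 107 110 110 108
 108 109 110 106 110 107 107 106  57  28  22  43  56  53  54  54  76 141]
248 [119  51  58  56  54  53  53  31  20  17  21  23  22  24  23  27  21  27
  26  22  22  18  19  18   9  22  24  26  19  38  55  58  55  54  50  56]
254 [58 56 55 52 56 52 43 23 21 14 25 22 31 25 32 27 29 31 28 24 32 28 36 20
 29 24 25 15 28 21 43 54 52 54 52 55]
258 [57 54 50 51 55 50 31 22 21 21 27 31 31 28 23 32 29 32 28 28 27 28 32 31
 27 30 22 22 21 24 29 52 56 55 55 53]
262 [54 53 51 50 55 44 27 28 22 17 27 31 27 18 28 28 24 29 25 24 27 30 32 25
 26 26 21 22 23 27 28 43 55 53 57 57]
266 [54 56 54 53 55 38 23 28 24 21 31 77 75 78 77 77 82 81 72 68 73 73 65 57
 60 65 31 29 20 20 25 38 56 52 54 56]
```

The fingers closed over the bar, not on its ends: the pads hide the arm's edges, so the clip seems to have been pushed down to about 0. I'll open, go lower so the pads cover both possible bar heights, and re-grip.

>>> send_rows(
  targets="0 0 0 0 0 0 65;0 0 0 0 0 0 65;0 0 0 0 0 0 65;0 0 0 0 0 0 65;0 0 0.008 0 0 0 65;0 0 0.016 0 0 0 65;0 0 0.025 0 0 0 65;0 0 0.025 0 0 0 65;0 0 0.025 0 0 0 65",
)

```text
time_s: 4.45
ee_pos: [494.9, 192.1, 46.0]
ee_rot: [-179.9, -0.1, 171.8]
force: [1.1, -0.8, 0.0]
gripper_width: 59.4
gripper_force: 0.0
```

>>> send_rows(
  targets="0 0 0 0 0 0 50;0 0 0 0 0 0 40;0 0 0 0 0 0 35;0 0 0 0 0 0 30;0 0 0 0 0 0 30;0 0 0 0 0 0 30;0 0 0 0 0 0 30;0 0 0 0 0 0 30",
  grip_force=25,
)

```text
time_s: 5.12
ee_pos: [495.8, 192.2, 47.4]
ee_rot: [-180.0, 0.0, 171.8]
force: [0.4, -3.0, 2.3]
gripper_width: 35.8
gripper_force: 25.0
```

```bash
python3 -c "
from h import *
print(arc(0,1.68,24))"
```

```text
[[0.0004, -0.007], [0.0013, -0.0139], [0.0026, -0.0208], [0.0044, -0.0276], [0.0067, -0.0342], [0.0095, -0.0406], [0.0127, -0.0468], [0.0163, -0.0528], [0.0204, -0.0585], [0.0248, -0.0639], [0.0296, -0.069], [0.0347, -0.0738], [0.0402, -0.0782], [0.0459, -0.0821], [0.052, -0.0857], [0.0582, -0.0889], [0.0647, -0.0916], [0.0713, -0.0938], [0.0781, -0.0956], [0.085, -0.0969], [0.0919, -0.0977], [0.0989, -0.098], [0.1059, -0.0978], [0.1129, -0.0972]]
```

>>> send_rows(
  targets="0 0 -0.005 0 0 0 30;0.001 0 -0.010 0 0 0 30;0.002 0 -0.015 0 0 0 30;0.0025 0 -0.020 0 0 0 30;0.0025 0 -0.020 0 0 0 30",
)

```text
time_s: 5.53
ee_pos: [489.1, 193.0, 66.6]
ee_rot: [-179.9, -0.5, 171.7]
force: [-7.6, 2.0, -2.1]
gripper_width: 35.7
gripper_force: 25.0
```

```bash
python3 -c "
from h import *
f=grab('wrist'); g=grab('scene')
a=cv2.resize(f['image'][80:330,150:420],(540,500)); b=cv2.resize(g['image'][190:300,290:400],(500,500),interpolation=2)
cv2.imwrite('pics/w4.png',cv2.resize(np.hstack([a,b]),(800,385)))
for a in (0,.2,.27,.4,.5,.6):print(a,[proj(c,j2w((95-100*np.cos(a+A0),0,60+100*np.sin(a+A0)))).round(1) for c in (f,g)])
T=env.state()['ee_pos']
for h in (0,15,40):print(h,proj(f,T+[0,0,h]),proj(g,T+[0,0,h]))
"
```

```text
0 [array([284.7, 259.9]), array([325.3, 248.9])]
0.2 [array([284.7, 269.4]), array([326.8, 243.8])]
0.27 [array([284.7, 271.8]), array([327.6, 241.9])]
0.4 [array([284.8, 274.3]), array([329.6, 238.2])]
0.5 [array([284.8, 274.4]), array([331.5, 235.2])]
0.6 [array([284.8, 272.6]), array([333.6, 232.3])]
0 [284.47583896 247.83473354] [329.20870627 246.09085621]
15 [284.48169365 256.80274005] [329.72781692 242.4628535 ]
40 [284.49364023 275.10207489] [330.61477326 236.26402101]
```

View pics/w4.png

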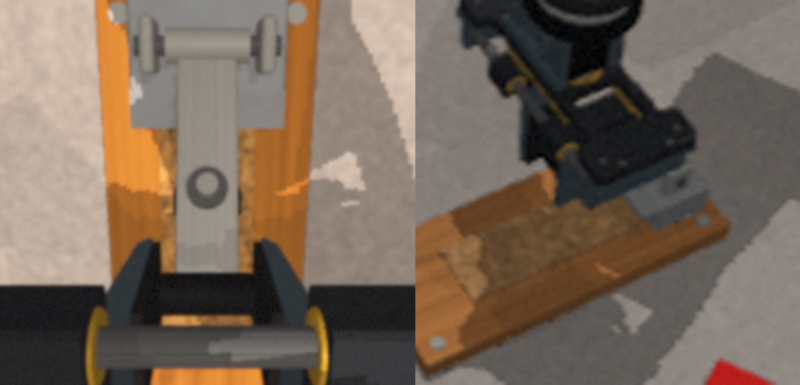

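The bar's image scale, about 1.84 px/mm, puts the clip at about 0.5 rad and firmly gripped. The clip was therefore at 0.27 all along, and the real finger tips sit about 20-25 mm higher than the reported TCP. I'll remember that for the strip and continue on the right arc.

```bash
python3 -c "
from h import *
for a,(x,z) in zip(np.linspace(.27,1.69,25)[1:],arc(.27,1.69,24)): print(round(a,2),round(x*1e3-2.5,1),round(z*1e3+20,1))
"
```

```text
0.33 -0.6 14.4
0.39 1.5 8.9
0.45 4.1 3.5
0.51 6.9 -1.7
0.57 10.0 -6.7
0.62 13.4 -11.5
0.68 17.1 -16.1
0.74 21.1 -20.5
0.8 25.3 -24.7
0.86 29.7 -28.6
0.92 34.4 -32.2
0.98 39.3 -35.6
1.04 44.4 -38.6
1.1 49.6 -41.3
1.16 55.0 -43.8
1.22 60.5 -45.9
1.28 66.2 -47.6
1.34 71.9 -49.1
1.39 77.7 -50.2
1.45 83.6 -50.9
1.51 89.5 -51.3
1.57 95.4 -51.4
1.63 101.3 -51.1
1.69 107.2 -50.4
```

>>> send_rows(
  targets="0.007 0 -0.002 0 0 0 30;0.010 0 -0.007 0 0 0 30;0.0135 0 -0.0115 0 0 0 30;0.017 0 -0.016 0 0 0 30;0.021 0 -0.0205 0 0 0 30;0.0255 0 -0.0245 0 0 0 30;0.030 0 -0.0285 0 0 0 30;0.0345 0 -0.032 0 0 0 30;0.0345 0 -0.032 0 0 0 30",
)

```text
time_s: 6.38
ee_pos: [461.0, 197.4, 101.5]
ee_rot: [180.0, 0.4, 171.9]
force: [1.7, -4.5, 3.1]
gripper_width: 35.5
gripper_force: 25.0
```

>>> send_rows(
  targets="0.005 0 -0.0035 0 0 0 30;0.010 0 -0.0065 0 0 0 30;0.015 0 -0.0095 0 0 0 30;0.0205 0 -0.012 0 0 0 30;0.026 0 -0.014 0 0 0 30;0.0315 0 -0.0155 0 0 0 30;0.0375 0 -0.017 0 0 0 30;0.043 0 -0.018 0 0 0 30;0.049 0 -0.019 0 0 0 30;0.055 0 -0.0195 0 0 0 30;0.061 0 -0.0195 0 0 0 30;0.061 0 -0.0195 0 0 0 30",
)

```text
time_s: 7.38
ee_pos: [402.9, 206.0, 123.1]
ee_rot: [179.9, 0.7, 171.9]
force: [3.4, -7.6, 13.9]
gripper_width: 35.9
gripper_force: 25.0
```

>>> send_rows(
  targets="0.005 0 0.0 0 0 0 30;0.010 0 0.001 0 0 0 30;0.013 0 0.001 0 0 0 30;0.013 0 0.001 0 0 0 30",
)

```text
time_s: 7.72
ee_pos: [390.2, 207.9, 122.6]
ee_rot: [179.9, 0.7, 171.9]
force: [2.1, -9.0, 19.2]
gripper_width: 35.7
gripper_force: 25.0
```

```bash
python3 -c "
from h import *
print(w2j(env.state()['ee_pos']),env.state()['force'])"
```

```text
[106.21869031  -0.25094102 122.57075491] [ 2.11945005 -9.00300477 19.19064781]
```

>>> send_rows(
  targets="0 0 -0.004 0 0 0 50;0 0 -0.004 0 0 0 65;0 0 -0.004 0 0 0 65;0 0 -0.004 0 0 0 65;0 0 -0.034 0 0 0 65;0 0 -0.074 0 0 0 65;0 0 -0.080 0 0 0 80;0 0 -0.080 0 0 0 80",
)

```text
time_s: 8.38
ee_pos: [387.3, 209.3, 199.9]
ee_rot: [179.8, 0.3, 171.8]
force: [0.4, -1.3, -0.7]
gripper_width: 70.1
gripper_force: 0.0
```

```bash
python3 -c "
from h import *
f=grab('top')
r=box(f,(280,170,50,80),(5,90,60),(25,255,255),15); print(r[0],r[2])
s=env.state(); print(s['ee_pos'],s['force'])
print(go([564.2,-50.2,150],166.1))
g=grab('scene'); cv2.imwrite('pics/s5.png',cv2.resize(g['image'][150:300,260:420],(640,600)))
for a in (1.2,1.4,1.65): print(a,proj(f,j2w((95-100*np.cos(a+A0),0,60+100*np.sin(a+A0)))).round(1),proj(g,j2w((95-100*np.cos(a+A0),0,60+100*np.sin(a+A0)))).round(1))
"
```

```text
[535.14794922 -42.97172165] 76.07202911376953
[385.9512111  208.6044022  197.92952334] [-0.45122223  0.23521594 -1.02373429]
[-0.2133 -0.2308  0.0479  0.0568  0.06    5.6947]
1.2 [202.3 245.3] [351.5 215.9]
1.4 [200.5 253.5] [358.4 211.8]
1.65 [198.7 264.2] [366.9 208. ]
```

>>> send_rows(
  targets="-0.213 -0.231 0 0 0 5.7 80;-0.213 -0.231 0 0 0 5.7 80;-0.213 -0.231 0 0 0 5.7 80;-0.213 -0.231 0 0 0 5.7 80;-0.213 -0.231 0.048 0 0 5.7 80;-0.213 -0.231 0.048 0 0 5.7 80;-0.213 -0.231 0.048 0 0 5.7 80;-0.213 -0.231 0.048 0 0 5.7 80;-0.213 -0.231 0.048 0 0 5.7 80;-0.213 -0.231 0.048 0 0 5.7 80;-0.213 -0.231 0.048 0 0 5.7 80",
)

```text
time_s: 9.4
ee_pos: [562.2, -50.3, 148.0]
ee_rot: [-180.0, -0.2, 166.1]
force: [0.2, -0.3, 0.7]
gripper_width: 73.0
gripper_force: 0.0
```

```bash
python3 -c "
from h import *
s=env.state(); print(s['ee_pos'],s['ee_rot'])
w=grab('wrist'); cv2.imwrite('pics/w5.png',w['image'])
c=proj(w,np.array([535.1,-43,15])); print('pred centre',c)
hsv=cv2.cvtColor(w['image'],cv2.COLOR_BGR2HSV); m=cv2.inRange(hsv,(5,90,60),(25,255,255))
for q in cv2.findContours(m,0,2)[0]:
  if cv2.contourArea(q)>600: print(cv2.contourArea(q),cv2.boundingRect(q))
f=grab('top'); g=grab('scene')
for n,im,roi in (('top',f,(190,215,40,70)),('scene',g,(335,190,60,60))):
  u,v,a,b=roi; h=cv2.cvtColor(im['image'],cv2.COLOR_BGR2HSV)[v:v+b,u:u+a]; mm=(h[...,2]<45).astype('uint8'); cv2.imwrite('pics/m.png',mm)
  n_,_,st,ce=cv2.connectedComponentsWithStats(mm); print(n,[(st[i,4],(ce[i]+[u,v]).round(1)) for i in range(1,n_) if st[i,4]>15])
"
```

```text
[562.24230997 -50.25432384 148.0237764 ] [-179.99487267   -0.21860851  166.06945218]
pred centre [284.85712347 176.12337165]
6462.0 (190, 319, 341, 47)
671.5 (407, 279, 26, 54)
670.5 (136, 279, 26, 54)
3496.0 (15, 190, 74, 63)
4345.0 (129, 174, 80, 81)
4954.5 (264, 102, 40, 138)
22997.5 (437, 0, 123, 210)
top [(np.int32(44), array([203.8, 248.5])), (np.int32(87), array([199.1, 260.9]))]
scene [(np.int32(84), array([365.2, 208.1])), (np.int32(49), array([353. , 223.1]))]
```

>>> send_rows(
  targets="0.002 0 0.04 0 0 0 80;0.002 0 0.08 0 0 0 80;0.002 0 0.11 0 0 0 80;0.002 0 0.13 0 0 0 80;0.002 0 0.138 0 0 0 80;0.002 0 0.138 0 0 0 80",
)

```text
time_s: 10.05
ee_pos: [560.2, -49.3, 10.4]
ee_rot: [-180.0, -0.2, 166.2]
force: [0.8, 0.5, -0.2]
gripper_width: 72.9
gripper_force: 0.0
```

```bash
python3 -c "
from h import *
w=grab('wrist'); g=grab('scene'); f=grab('top'); print(env.state()['ee_pos'],env.state()['force'])
cv2.imwrite('pics/v1.png',np.hstack([cv2.resize(w['image'][130:330,180:390],(420,400)),cv2.resize(g['image'][150:250,215:310],(380,400),interpolation=2)]))"
```

```text
[563.08708614 -50.08608537  13.4367145 ] [ 0.27935274 -0.25793002 -0.60872854]
```

View pics/v1.png

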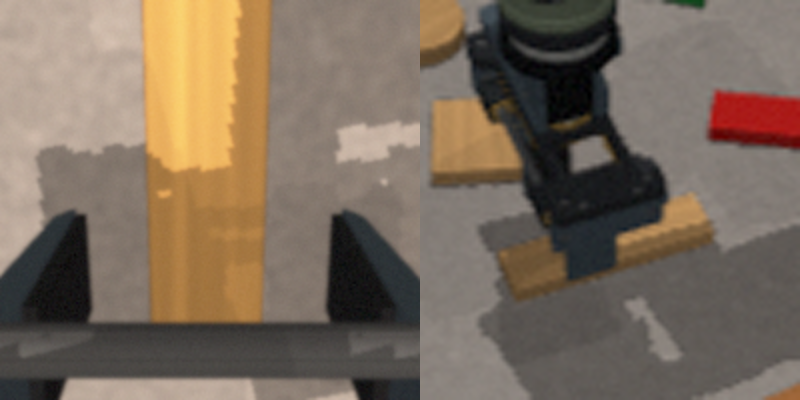

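```bash
python3 -c "
from h import *
g=grab('scene'); s=env.state(); T=s['ee_pos']; r=rot(s['ee_rot'])
for h in (0,10,20,30): print(h,[proj(g,T+[0,0,h]+r.apply(o)).round(1) for o in ([-16,50,0],[16,50,0],[16,37,0])])
im=g['image']; 
for c in (253,256,259): print(c,im[208:226,c].tolist())
"
```

```text
0 [array([251.9, 228.2]), array([262.8, 224.8]), array([261.1, 221.5])]
10 [array([251.8, 225.9]), array([262.8, 222.5]), array([261. , 219.1])]
20 [array([251.6, 223.5]), array([262.7, 220.1]), array([261. , 216.8])]
30 [array([251.5, 221.2]), array([262.6, 217.8]), array([260.9, 214.4])]
253 [[45, 41, 34], [50, 43, 38], [49, 42, 36], [45, 41, 35], [46, 43, 36], [45, 42, 35], [48, 43, 35], [46, 43, 36], [47, 41, 35], [49, 44, 36], [46, 40, 35], [44, 50, 55], [44, 64, 84], [69, 81, 91], [82, 85, 90], [82, 85, 88], [79, 82, 86], [80, 83, 88]]
256 [[47, 43, 37], [45, 38, 32], [49, 46, 38], [46, 43, 35], [49, 43, 36], [46, 41, 34], [46, 42, 35], [45, 40, 35], [45, 41, 36], [45, 42, 33], [42, 48, 51], [42, 65, 81], [61, 72, 84], [75, 80, 85], [79, 83, 87], [79, 83, 88], [80, 84, 88], [80, 83, 87]]
259 [[49, 45, 37], [47, 42, 35], [43, 38, 34], [49, 44, 39], [45, 41, 34], [44, 42, 33], [45, 42, 34], [46, 39, 34], [46, 40, 34], [41, 45, 47], [42, 63, 81], [59, 73, 85], [84, 89, 94], [81, 85, 90], [79, 82, 86], [80, 83, 88], [81, 84, 89], [78, 80, 86]]
```

The scene crop shows the tip bottom at about (256,218), roughly 25 mm above the reported TCP, matching the earlier finding. I'll descend with care.

>>> send_rows(
  targets="0 0 0.008 0 0 0 80;0 0 0.016 0 0 0 80;0 0 0.022 0 0 0 80;0 0 0.024 0 0 0 80;0 0 0.026 0 0 0 80;0 0 0.026 0 0 0 80",
)

```text
time_s: 10.75
ee_pos: [561.3, -50.3, -15.0]
ee_rot: [-180.0, -0.1, 166.1]
force: [-0.2, -0.7, 0.4]
gripper_width: 72.8
gripper_force: 0.0
```

>>> send_rows(
  targets="0 0 0.002 0 0 0 80;0 0 0.004 0 0 0 80;0 0 0.005 0 0 0 80;0 0 0.005 0 0 0 80",
)

```text
time_s: 11.08
ee_pos: [561.5, -50.3, -19.5]
ee_rot: [-180.0, -0.0, 166.1]
force: [-0.5, -0.5, 0.5]
gripper_width: 73.2
gripper_force: 0.0
```

>>> send_rows(
  targets="0 0 0 0 0 0 60;0 0 0 0 0 0 50;0 0 0 0 0 0 38;0 0 0 0 0 0 38;0 0 0 0 0 0 38;0 0 0 0 0 0 38",
  grip_force=25,
)

```text
time_s: 11.58
ee_pos: [561.7, -50.3, -19.3]
ee_rot: [-180.0, 0.0, 166.1]
force: [-0.4, -0.7, 0.4]
gripper_width: 39.9
gripper_force: 25.0
```

>>> send_rows(
  targets="0 0 -0.02 0 0 0 38;0 0 -0.06 0 0 0 38;0 0 -0.1 0 0 0 38;0 0 -0.1 0 0 0 38;0 0 -0.1 0 0 0 38",
)

```text
time_s: 12.0
ee_pos: [563.5, -50.5, 83.2]
ee_rot: [180.0, 0.3, 166.1]
force: [-0.7, -0.6, -1.2]
gripper_width: 39.9
gripper_force: 25.0
```

```bash
python3 -c "
from h import *
s=env.state(); print(s['ee_pos'],s['ee_rot'],s['force'],s['gripper_width'],s['gripper_force'])
w=grab('wrist'); g=grab('scene')
hsv=cv2.cvtColor(w['image'],cv2.COLOR_BGR2HSV); m=cv2.inRange(hsv,(5,90,60),(25,255,255)); m[:,:200]=0; m[:,370:]=0
q=max((c for c in cv2.findContours(m[:300],0,2)[0]),key=cv2.contourArea); print(cv2.boundingRect(q))
T=s['ee_pos'];r=rot(s['ee_rot'])
# front end of the strip: top edge z = tip(+24)-4+15 
row=cv2.boundingRect(q)[1]
for zt in (30,33,36): print(zt,[(x,proj(w,T+[0,0,zt]+r.apply([x,0,0])).round(1).tolist()) for x in (95,100,105,110,115)],proj(w,T+[0,0,zt]+r.apply([100,20,0])).round(1))
print('row',row)
cv2.imwrite('pics/v2.png',np.hstack([w['image'][60:360,150:420],cv2.resize(g['image'][100:300,180:400],(330,300))]))
"
```

```text
[563.48240818 -50.5232086   83.16949895] [179.96211205   0.34008765 166.08605149] [-0.67840907 -0.59671577 -1.22382545] 39.862949823243845 24.999480843544006
(244, 78, 81, 214)
30 [(95, [284.9, 97.4]), (100, [284.9, 86.7]), (105, [284.9, 75.9]), (110, [284.9, 64.8]), (115, [284.9, 53.6])] [324.8  86.7]
33 [(95, [284.9, 96.9]), (100, [284.9, 86.1]), (105, [284.9, 75.0]), (110, [284.9, 63.7]), (115, [284.9, 52.2])] [325.5  86.1]
36 [(95, [284.9, 96.4]), (100, [284.9, 85.4]), (105, [285.0, 74.1]), (110, [285.0, 62.6]), (115, [285.0, 50.8])] [326.4  85.4]
row 78
```

```bash
python3 -c "
from h import *
s=env.state(); print(w2j(s['ee_pos']),j2w((-67.6,0,83)))
print(go(j2w((-67.6,0,83)),JY))"
```

```text
[-99.77976678 230.4982147   79.92797944] [562.19194334 182.54152081  83.        ]
[ 5.460e-02  2.262e-01 -3.100e-03 -1.290e-02 -8.630e-02 -5.611e+00]
```

>>> send_rows(
  targets="0.054 0.226 -0.003 0 0 -5.6 38;0.054 0.226 -0.003 0 0 -5.6 38;0.054 0.226 -0.003 0 0 -5.6 38;0.054 0.226 -0.003 0 0 -5.6 38;0.054 0.226 -0.003 0 0 -5.6 38;0.054 0.226 -0.003 0 0 -5.6 38;0.054 0.226 -0.003 0 0 -5.6 38;0.054 0.226 -0.003 0 0 -5.6 38;0.054 0.226 -0.003 0 0 -5.6 38",
)

```text
time_s: 12.85
ee_pos: [562.4, 181.2, 82.0]
ee_rot: [-179.9, -0.2, 171.7]
force: [0.7, -0.0, -0.5]
gripper_width: 39.8
gripper_force: 25.0
```

```bash
python3 -c "
from h import *
s=env.state(); print(w2j(s['ee_pos']),s['ee_rot'],s['force'],s['gripper_width'])
w=grab('wrist')
print('jig pts',[ (p,proj(w,j2w(p)).round(1).tolist()) for p in ((60,35,47),(60,-35,47),(130,55,18),(130,-55,18))])
T=s['ee_pos'];r=rot(s['ee_rot']);print('strip end',proj(w,T+[0,0,33]+r.apply([102.5,20,0])).round(1),proj(w,T+[0,0,33]+r.apply([102.5,-20,0])).round(1))
cv2.imwrite('pics/v2.png',cv2.resize(w['image'][0:300,130:440],(744,600)[:2]))
print(go(j2w((-67.6,0,20)),JY))
"
```

```text
[-68.04348127   1.32418944  82.00933472] [-1.79880345e+02 -1.68687811e-01  1.71700100e+02] [ 0.70181052 -0.0091227  -0.53351438] 39.7829927354934
jig pts [((60, 35, 47), [235.2, 53.4]), ((60, -35, 47), [337.9, 53.4]), ((130, 55, 18), [208.9, -47.0]), ((130, -55, 18), [364.3, -47.1])]
strip end [325.4  79.9] [243.7  79.9]
[ 0.0007  0.0018  0.0624 -0.0989 -0.135  -0.059 ]
```

View pics/v2.png

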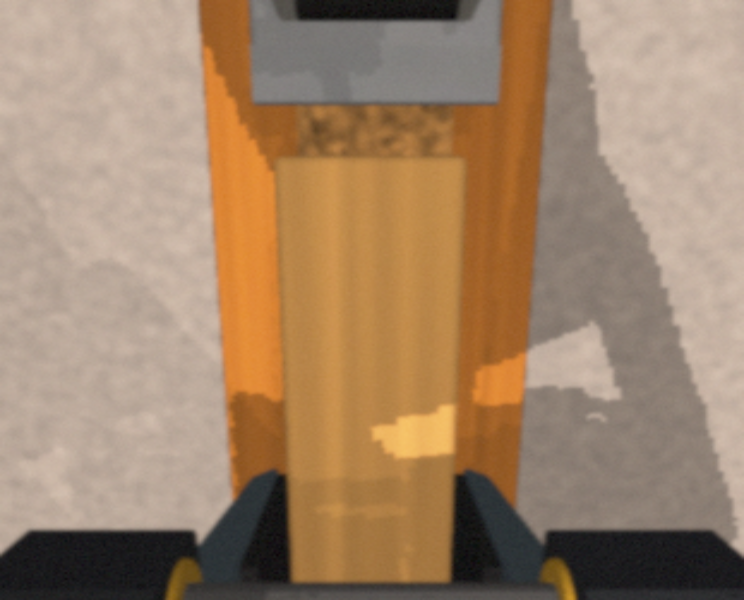

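The wrist view shows the strip end centred at about col 284.6 and the lip centred at 286.5 as predicted, so the strip is in line to about 1 mm. Now I lower it onto the pad.

>>> send_rows(
  targets="0.0005 0.0015 0.03 0 0 0 38;0.0005 0.0015 0.06 0 0 0 38;0.0005 0.0015 0.072 0 0 0 38;0.0005 0.0015 0.076 0 0 0 38;0.0005 0.0015 0.076 0 0 0 38;0.0005 0.0015 0.076 0 0 0 38",
)

```text
time_s: 13.4
ee_pos: [564.0, 182.9, 8.2]
ee_rot: [180.0, 0.1, 171.6]
force: [0.9, -0.4, 0.0]
gripper_width: 39.7
gripper_force: 25.0
```

```bash
python3 -c "
from h import *
s=env.state(); print(w2j(s['ee_pos']),s['ee_rot'],s['force'])"
```

```text
[-69.36388251  -0.5852894    8.21214032] [1.79984078e+02 5.59227991e-02 1.71610052e+02] [ 0.86892658 -0.39252285  0.02765344]
```

>>> send_rows(
  targets="0 0 0.002 0 0 0 38;0 0 0.003 0 0 0 38;0 0 0.004 0 0 0 38;0 0 0.004 0 0 0 38;0 0 0.004 0 0 0 38",
)

```text
time_s: 13.82
ee_pos: [563.4, 183.7, 3.9]
ee_rot: [180.0, 0.0, 171.7]
force: [0.5, -0.8, -0.8]
gripper_width: 39.9
gripper_force: 25.0
```

>>> send_rows(
  targets="0 0 0.001 0 0 0 38;0 0 0.0015 0 0 0 38;0 0 0.0015 0 0 0 38",
)

```text
time_s: 14.07
ee_pos: [563.2, 183.6, 2.0]
ee_rot: [-180.0, -0.0, 171.7]
force: [-1.3, 0.1, -0.7]
gripper_width: 39.7
gripper_force: 25.0
```

>>> send_rows(
  targets="0 0 0.001 0 0 0 38;0 0 0.0015 0 0 0 38;0 0 0.0015 0 0 0 38",
)

```text
time_s: 14.32
ee_pos: [563.4, 183.7, 1.7]
ee_rot: [180.0, 0.0, 171.7]
force: [-1.8, -0.3, 6.0]
gripper_width: 39.9
gripper_force: 25.0
```

```bash
python3 -c "
from h import *
s=env.state(); print(w2j(s['ee_pos']),s['ee_rot'],s['force'])"
```

```text
[-68.60022789  -1.27965415   1.67965811] [1.79995229e+02 2.07781007e-02 1.71690522e+02] [-1.75032929 -0.25831692  6.02505252]
```

>>> send_rows(
  targets="0.004 -0.001 -0.0005 0 0 0 38;0.010 -0.001 -0.0005 0 0 0 38;0.016 -0.001 -0.0005 0 0 0 38;0.022 -0.001 -0.0005 0 0 0 38;0.028 -0.001 -0.0005 0 0 0 38;0.033 -0.001 -0.0005 0 0 0 38;0.036 -0.001 -0.0005 0 0 0 38;0.036 -0.001 -0.0005 0 0 0 38;0.036 -0.001 -0.0005 0 0 0 38",
)

```text
time_s: 15.07
ee_pos: [527.1, 188.2, 1.7]
ee_rot: [180.0, 0.0, 171.7]
force: [1.2, -0.1, 7.7]
gripper_width: 39.6
gripper_force: 25.0
```

```bash
python3 -c "
from h import *
s=env.state(); print(w2j(s['ee_pos']),s['ee_rot'],s['force'])"
```

```text
[-32.10560276  -0.49574884   1.67212532] [1.79981379e+02 6.86024926e-03 1.71696370e+02] [ 1.18961214 -0.06964687  7.71513616]
```

>>> send_rows(
  targets="0.001 0 0 0 0 0 38;0.002 0 0 0 0 0 38;0.003 0 0 0 0 0 38;0.004 0 0 0 0 0 38;0.004 0 0 0 0 0 38",
)

```text
time_s: 15.48
ee_pos: [524.3, 188.7, 1.7]
ee_rot: [180.0, 0.1, 171.7]
force: [3.8, 0.5, 6.2]
gripper_width: 39.8
gripper_force: 25.0
```

>>> send_rows(
  targets="0.001 0 0 0 0 0 38;0.002 0 0 0 0 0 38;0.003 0 0 0 0 0 38;0.003 0 0 0 0 0 38",
)

```text
time_s: 15.82
ee_pos: [522.1, 189.0, 1.7]
ee_rot: [179.9, 0.2, 171.7]
force: [5.2, -0.5, 4.2]
gripper_width: 40.2
gripper_force: 25.0
```

```bash
python3 -c "
from h import *
s=env.state(); print(w2j(s['ee_pos']),s['ee_rot'],s['force'])"
```

```text
[-26.9666526   -0.62821492   1.67870247] [179.94820014   0.20508505 171.71209164] [ 5.1947676  -0.47685917  4.16014697]
```

>>> send_rows(
  targets="0.001 0 0 0 0 0 38;0.002 0 0 0 0 0 38;0.003 0 0 0 0 0 38;0.003 0 0 0 0 0 38",
)

```text
time_s: 16.15
ee_pos: [522.3, 189.2, 2.2]
ee_rot: [179.9, 0.6, 171.8]
force: [10.9, -4.1, 3.3]
gripper_width: 39.7
gripper_force: 25.0
```

```bash
python3 -c "
from h import *
s=env.state(); print(w2j(s['ee_pos']),s['ee_rot'],s['force'])"
```

```text
[-27.1313966   -0.8726727    2.22561128] [179.89681806   0.55927723 171.78257316] [10.85985694 -4.07228327  3.34754653]
```

>>> send_rows(
  targets="-0.002 0 0 0 0 0 38;-0.002 0 0 0 0 0 50;-0.002 0 0 0 0 0 65;-0.002 0 0 0 0 0 65;-0.002 0 0 0 0 0 65;-0.002 0 -0.03 0 0 0 65;-0.002 0 -0.07 0 0 0 65;-0.002 0 -0.11 0 0 0 65;-0.002 0 -0.15 0 0 0 65;-0.002 0 -0.19 0 0 0 65;-0.002 0 -0.2 0 0 0 65;-0.002 0 -0.2 0 0 0 65",
)

```text
time_s: 17.15
ee_pos: [521.1, 189.7, 204.7]
ee_rot: [179.8, 0.4, 171.7]
force: [0.5, -0.3, -0.8]
gripper_width: 59.3
gripper_force: 0.0
```

```bash
python3 -c "
from h import *
f=grab('top'); g=grab('scene'); w=grab('wrist'); cv2.imwrite('pics/w6.png',w['image'])
B,e=tri(f,(199.1,260.9),g,(365.2,208.1)); b=w2j(B); print(b,e,'a',np.arctan2(b[2]-60,95-b[0])-A0)
for n,im,roi in (('top',f,(190,235,25,45)),('scene',g,(345,190,45,45))):
  u,v,a,c=roi; h=cv2.cvtColor(im['image'],cv2.COLOR_BGR2HSV)[v:v+c,u:u+a]; mm=(h[...,2]<45).astype('uint8')
  n_,_,st,ce=cv2.connectedComponentsWithStats(mm); print(n,[(st[i],(ce[i]+[u,v]).round(1)) for i in range(1,n_) if st[i,4]>15])
# strip on the pad: wood-coloured contour far end, wrist
hsv=cv2.cvtColor(w['image'],cv2.COLOR_BGR2HSV)
for p in ((0,0,36),(-60,0,36),(-90,0,18),(-75,20,36),(-75,-20,36)):
  q=proj(w,j2w(p)).round().astype(int); print(p,q,hsv[min(q[1],419),q[0]] )
s=env.state(); print(w2j(s['ee_pos']),go(j2w((b[0],0,200)),JY))
"
```

```text
[ 97.82824959  -0.30911369 163.23084281] 1.750883550038945 a 1.5781894721521312
top [(array([ 8, 11, 13,  6, 55], dtype=int32), array([203.4, 248.6])), (array([ 0, 39, 25,  6, 93], dtype=int32), array([204. , 276.9]))]
scene [(array([  0,   0,  23,  15, 230], dtype=int32), array([354.1, 195. ])), (array([15, 12, 12, 13, 80], dtype=int32), array([365.3, 208.3])), (array([ 4, 28, 10, 11, 47], dtype=int32), array([353.2, 223.4]))]
(0, 0, 36) [284 176] [ 16 157 182]
(-60, 0, 36) [284 224] [ 17 159 157]
(-90, 0, 18) [284 241] [ 14 196 190]
(-75, 20, 36) [269 235] [ 14 187 151]
(-75, -20, 36) [300 235] [ 14 197 144]
[-23.05461184   0.36215785 198.92491891] [ 0.1209  0.0003 -0.0006 -0.1145 -0.2251 -0.0057]
```

```bash
python3 -c "
from h import *
w=grab('wrist'); hsv=cv2.cvtColor(w['image'],cv2.COLOR_BGR2HSV)
for c in (250,260,268,272,284,296,300,310): pass
for x in (-60,-20,20):
  r=int(proj(w,j2w((x,0,36)))[1]); row=hsv[r,245:325,1]; print(x,r,row.tolist())
print(hsv[215:262:1,284].tolist())
print([(p,proj(w,j2w(p)).round(1).tolist()) for p in ((-60,20,36),(-60,-20,36),(20,20,36),(20,-20,36),(-75,0,36),(-75,0,21))])
"
```

```text
-60 224 [189, 192, 196, 192, 196, 198, 192, 190, 198, 195, 190, 194, 189, 190, 196, 195, 201, 199, 197, 184, 170, 158, 154, 159, 160, 149, 157, 160, 158, 156, 162, 157, 159, 152, 160, 154, 152, 157, 156, 151, 156, 157, 155, 154, 154, 152, 153, 154, 148, 156, 157, 151, 151, 157, 150, 154, 158, 159, 164, 171, 184, 190, 200, 184, 193, 193, 189, 196, 190, 189, 191, 189, 188, 194, 199, 190, 195, 193, 200, 189]
-20 192 [191, 197, 195, 190, 192, 193, 193, 192, 195, 195, 191, 191, 192, 199, 197, 195, 193, 189, 190, 177, 161, 160, 163, 155, 154, 156, 156, 151, 151, 153, 154, 156, 159, 156, 157, 154, 156, 153, 159, 153, 158, 154, 157, 153, 151, 158, 156, 156, 155, 158, 150, 154, 152, 156, 153, 161, 153, 163, 161, 166, 177, 189, 197, 188, 198, 195, 191, 189, 189, 190, 186, 188, 197, 194, 188, 196, 190, 197, 194, 187]
20 159 [190, 188, 193, 190, 190, 195, 192, 196, 194, 189, 194, 192, 192, 193, 194, 196, 193, 191, 191, 179, 161, 159, 161, 157, 154, 148, 151, 153, 156, 157, 154, 161, 153, 158, 154, 156, 156, 153, 151, 159, 156, 157, 158, 155, 157, 155, 158, 152, 155, 152, 155, 156, 153, 156, 151,
[... 375 characters left out ...]
, 159], [17, 159, 157], [16, 156, 155], [16, 158, 152], [14, 169, 142], [15, 188, 145], [14, 187, 146], [14, 187, 147], [14, 195, 144], [14, 188, 145], [14, 188, 153], [15, 190, 173], [15, 197, 198], [14, 194, 210], [14, 189, 213], [14, 193, 214], [14, 194, 213], [14, 194, 214], [14, 199, 213], [15, 196, 213], [14, 195, 214], [14, 192, 216], [14, 197, 215], [14, 195, 216], [15, 199, 214], [14, 191, 216], [15, 193, 214], [15, 205, 211], [15, 195, 215], [14, 194, 216], [15, 196, 220], [15, 195, 224]]
[((-60, 20, 36), [268.7, 224.5]), ((-60, -20, 36), [301.0, 224.5]), ((20, 20, 36), [267.7, 159.2]), ((20, -20, 36), [302.0, 159.2]), ((-75, 0, 36), [284.8, 235.9]), ((-75, 0, 21), [284.8, 231.8])]
```

>>> send_rows(
  targets="0.04 0 0 0 0 0 65;0.08 0 0 0 0 0 65;0.12 0 0 0 0 0 65;0.121 0 0 0 0 0 65;0.121 0 0 0 0 0 65;0.121 0 0 0 0 0 65",
)

```text
time_s: 17.85
ee_pos: [400.0, 206.4, 200.2]
ee_rot: [-179.9, -0.0, 171.7]
force: [-0.9, -0.5, 1.2]
gripper_width: 59.0
gripper_force: 0.0
```

```bash
python3 -c "
from h import *
w=grab('wrist'); hsv=cv2.cvtColor(w['image'],cv2.COLOR_BGR2HSV); s=env.state(); T=s['ee_pos']; print(w2j(T))
print('pred bar',proj(w,j2w((97.8,0,160))).round(1))
m=(hsv[150:290,230:340,2]<45).astype('uint8'); n,_,st,ce=cv2.connectedComponentsWithStats(m); print([(st[i],ce[i].round()) for i in range(1,n) if st[i,4]>60])
print(go(j2w((97.8,0,121)),JY))
"
```

```text
[ 95.77473224  -0.32397895 200.35651153]
pred bar [284.2 226.9]
[(array([ 33,  66,  43,  18, 739], dtype=int32), array([54., 75.])), (array([ 40,  86,  29,  10, 256], dtype=int32), array([54., 91.])), (array([  0,  88,   6,  52, 240], dtype=int32), array([  2., 115.])), (array([103,  88,   7,  52, 295], dtype=int32), array([107., 115.]))]
[ 0.002  -0.0003  0.0794 -0.0469 -0.0293 -0.0178]
```

>>> send_rows(
  targets="0.002 0 0.03 0 0 0 65;0.002 0 0.06 0 0 0 65;0.002 0 0.077 0 0 0 65;0.002 0 0.079 0 0 0 65;0.002 0 0.079 0 0 0 65;0.002 0 0.079 0 0 0 50;0.002 0 0.079 0 0 0 40;0.002 0 0.079 0 0 0 30;0.002 0 0.079 0 0 0 30;0.002 0 0.079 0 0 0 30;0.002 0 0.079 0 0 0 30;0.002 0 0.079 0 0 0 30",
  grip_force=25,
)

```text
time_s: 18.9
ee_pos: [398.6, 206.4, 123.1]
ee_rot: [-180.0, 0.1, 171.7]
force: [0.7, -4.3, 6.1]
gripper_width: 35.7
gripper_force: 25.0
```

```bash
python3 -c "
from h import *
s=env.state(); print(w2j(s['ee_pos']),s['force'])
for a,p in zip(np.linspace(1.58,-.02,25)[1:],arc(1.58,-.02,24)): print(round(a,2),*p)
"
```

```text
[ 9.77084413e+01 -3.21121867e-02  1.23078459e+02] [ 0.67128892 -4.32674473  6.10128398]
1.51 -0.0067 0.0
1.45 -0.0133 0.0005
1.38 -0.0199 0.0014
1.31 -0.0264 0.0028
1.25 -0.0329 0.0045
1.18 -0.0392 0.0068
1.11 -0.0453 0.0094
1.05 -0.0512 0.0124
0.98 -0.057 0.0158
0.91 -0.0624 0.0196
0.85 -0.0677 0.0237
0.78 -0.0726 0.0282
0.71 -0.0772 0.033
0.65 -0.0815 0.0381
0.58 -0.0855 0.0435
0.51 -0.089 0.0491
0.45 -0.0922 0.055
0.38 -0.095 0.061
0.31 -0.0974 0.0672
0.25 -0.0994 0.0736
0.18 -0.1009 0.0801
0.11 -0.102 0.0867
0.05 -0.1027 0.0933
-0.02 -0.1029 0.1
```

>>> send_rows(
  targets="-0.0065 0 0 0 0 0 30;-0.0135 0 0.0005 0 0 0 30;-0.020 0 0.0015 0 0 0 30;-0.0265 0 0.003 0 0 0 30;-0.033 0 0.0045 0 0 0 30;-0.039 0 0.007 0 0 0 30;-0.0455 0 0.0095 0 0 0 30;-0.051 0 0.0125 0 0 0 30;-0.057 0 0.016 0 0 0 30;-0.0625 0 0.0195 0 0 0 30;-0.0675 0 0.0235 0 0 0 30;-0.0725 0 0.028 0 0 0 30",
)

```text
time_s: 19.9
ee_pos: [470.1, 196.0, 95.1]
ee_rot: [-180.0, 0.1, 171.7]
force: [-0.7, -3.2, 8.9]
gripper_width: 35.8
gripper_force: 25.0
```

```bash
python3 -c "
from h import *
s=env.state(); print(w2j(s['ee_pos']),s['force'])"
```

```text
[ 2.54791758e+01 -1.43707781e-02  9.51202858e+01] [-0.72939755 -3.24849886  8.88736068]
```

>>> send_rows(
  targets="-0.0045 0 0.005 0 0 0 30;-0.009 0 0.010 0 0 0 30;-0.013 0 0.0155 0 0 0 30;-0.0165 0 0.021 0 0 0 30;-0.0195 0 0.027 0 0 0 30;-0.0225 0 0.033 0 0 0 30;-0.025 0 0.039 0 0 0 30;-0.027 0 0.0455 0 0 0 30;-0.0285 0 0.052 0 0 0 30;-0.0295 0 0.0585 0 0 0 30;-0.030 0 0.065 0 0 0 30;-0.030 0 0.065 0 0 0 30",
)

```text
time_s: 20.9
ee_pos: [502.8, 191.3, 29.6]
ee_rot: [180.0, 0.4, 171.7]
force: [7.1, -6.4, 0.2]
gripper_width: 35.5
gripper_force: 25.0
```

```bash
python3 -c "
from h import *
s=env.state(); print(w2j(s['ee_pos']),s['force'])"
```

```text
[-7.52921695 -0.05075593 29.56824055] [ 7.05606731 -6.38168381  0.19929746]
```

>>> send_rows(
  targets="0 0 0.002 0 0 0 30;0 0 0.004 0 0 0 30;0 0 0.006 0 0 0 30;0 0 0.008 0 0 0 30;0 0 0.008 0 0 0 30",
)

```text
time_s: 21.32
ee_pos: [503.2, 191.3, 22.6]
ee_rot: [180.0, 0.5, 171.8]
force: [7.4, -6.3, 4.2]
gripper_width: 35.5
gripper_force: 25.0
```

```bash
python3 -c "
from h import *
s=env.state(); print(w2j(s['ee_pos']),s['force'])"
```

```text
[-7.99812077 -0.11741516 22.55926152] [ 7.37809414 -6.25689456  4.19871706]
```

>>> send_rows(
  targets="0 0 0.001 0 0 0 30;0 0 0.002 0 0 0 30;0 0 0.003 0 0 0 30;0 0 0.003 0 0 0 30",
)

```text
time_s: 21.65
ee_pos: [503.3, 191.3, 19.8]
ee_rot: [180.0, 0.5, 171.8]
force: [6.0, -6.5, 4.7]
gripper_width: 35.7
gripper_force: 25.0
```

>>> send_rows(
  targets="0 0 0.001 0 0 0 30;0 0 0.002 0 0 0 30;0 0 0.003 0 0 0 30;0 0 0.003 0 0 0 30",
)

```text
time_s: 21.98
ee_pos: [503.3, 191.3, 18.4]
ee_rot: [179.9, 0.5, 171.8]
force: [3.0, -8.2, 17.3]
gripper_width: 35.9
gripper_force: 25.0
```

```bash
python3 -c "
from h import *
s=env.state(); print(w2j(s['ee_pos']),s['force'])"
```

```text
[-8.1023299  -0.1682834  18.41190726] [ 2.95687508 -8.16326901 17.31629744]
```

>>> send_rows(
  targets="0 0 0 0 0 0 45;0 0 0 0 0 0 65;0 0 0 0 0 0 65;0 0 0 0 0 0 65;0 0 -0.02 0 0 0 65;0 0 -0.06 0 0 0 65;0 0 -0.10 0 0 0 65;0 0 -0.14 0 0 0 65;0 0 -0.17 0 0 0 65;0 0 -0.18 0 0 0 65;0 0 -0.18 0 0 0 65",
)

```text
time_s: 22.9
ee_pos: [500.7, 192.8, 197.7]
ee_rot: [179.8, 0.3, 171.7]
force: [-0.7, -0.0, 1.0]
gripper_width: 59.1
gripper_force: 0.0
```

```bash
python3 -c "
from h import *
w=grab('wrist'); hsv=cv2.cvtColor(w['image'],cv2.COLOR_BGR2HSV); s=env.state(); print(w2j(s['ee_pos']),s['force'],s['gripper_width'])
for a in (0,.1,.2): print(a,proj(w,np.array([j2w((95-100*np.cos(a+A0),y,60+100*np.sin(a+A0))) for y in (-18,18)])).round(1).tolist())
print(proj(w,np.array([j2w(p) for p in ((-75,0,36),(-75,0,21),(-40,20,36),(-40,-20,36),(-40,25,21),(-40,-25,21))])).round(1).tolist())
u,v=240,150; m=(hsv[v:260,u:330,2]<45).astype('uint8'); n,_,st,ce=cv2.connectedComponentsWithStats(m); print([(st[i,:5]+[u,v,0,0,0],(ce[i]+[u,v]).round(1)) for i in range(1,n) if st[i,4]>40])
r=int(proj(w,j2w((-40,0,36)))[1]); print(r); print(w['image'][r,255:318].tolist()); print(w['image'][r:r+50,284].tolist())
"
```

```text
[ -4.03244954  -0.53470863 195.25190251] [ 0.21981906  0.18797302 -0.62002146] 58.843759487500684
0 [[298.9, 199.4], [266.7, 199.4]]
0.1 [[299.4, 201.0], [266.2, 201.0]]
0.2 [[299.9, 201.8], [265.7, 201.8]]
[[282.9, 248.2], [282.9, 243.6], [266.6, 221.9], [299.1, 221.9], [263.3, 218.2], [302.4, 218.2]]
[(array([268, 192,  30,  12, 339]), array([282.6, 197.3]))]
221
[[52, 122, 203], [52, 129, 210], [48, 130, 216], [52, 133, 219], [49, 126, 211], [47, 115, 192], [41, 101, 169], [40, 90, 148], [48, 93, 144], [54, 100, 146], [51, 98, 142], [49, 91, 131], [53, 99, 139], [57, 108, 151], [60, 115, 161], [63, 118, 159], [64, 117, 160], [66, 117, 162], [63, 116, 162], [65, 121, 168], [65, 122, 171], [68, 124, 172], [68, 123, 169], [63, 117, 162], [64, 113, 160], [60, 112, 158], [62, 116, 159], [64, 118, 160], [64, 115, 161], [63, 115, 160], [61, 115, 159], [63, 117, 160], [61, 114, 156], [64, 116, 161], [66, 119, 164], [61, 115, 162], [64, 119, 164], [63, 117, 161], [60, 115, 159], [61, 113, 161], [62, 117, 161], [60, 113, 160], [62, 115, 159], [58, 112, 155], [55, 103, 145], [52, 99, 138], [
[... 354 characters left out ...]
, 114, 158], [57, 111, 155], [60, 112, 156], [60, 114, 158], [60, 112, 156], [62, 114, 158], [57, 112, 156], [62, 116, 158], [62, 112, 158], [59, 113, 160], [63, 115, 158], [62, 114, 158], [65, 115, 158], [64, 113, 156], [62, 116, 158], [62, 113, 156], [62, 116, 161], [69, 125, 175], [68, 130, 187], [63, 130, 201], [54, 126, 208], [52, 128, 213], [54, 128, 212], [50, 127, 212], [53, 129, 212], [54, 127, 214], [48, 127, 214], [50, 127, 212], [53, 129, 213], [46, 129, 213], [46, 125, 212], [51, 132, 218], [53, 133, 221], [54, 136, 224], [50, 136, 222], [57, 137, 224], [57, 137, 224], [55, 137, 224], [60, 139, 225], [56, 139, 224], [56, 137, 224], [52, 137, 223], [52, 136, 224], [56, 137, 224]]
```

>>> send_rows(
  targets="-0.03 -0.03 -0.02 0 0 0 65;-0.05 -0.06 -0.05 0 0 0 65;-0.07 -0.10 -0.05 0 0 0 65;-0.07 -0.14 -0.05 0 0 0 65;-0.07 -0.18 -0.05 0 0 0 65;-0.07 -0.22 -0.05 0 0 0 65;-0.07 -0.25 -0.05 0 0 0 65;-0.07 -0.25 -0.05 0 0 0 65;-0.07 -0.25 -0.05 0 0 0 65",
)

```text
time_s: 23.7
ee_pos: [531.0, -66.7, 242.3]
ee_rot: [180.0, -0.3, 171.5]
force: [0.1, -1.1, 0.3]
gripper_width: 59.1
gripper_force: 0.0
```

```bash
python3 -c "
from h import *
f=grab('top'); g=grab('scene'); c=[]
for n,im,roi in (('top',f,(195,205,35,30)),('scene',g,(310,228,32,32))):
  u,v,a,b=roi; h=cv2.cvtColor(im['image'],cv2.COLOR_BGR2HSV)[v:v+b,u:u+a]; mm=(h[...,2]<45).astype('uint8')
  n_,_,st,ce=cv2.connectedComponentsWithStats(mm); i=1+np.argmax(st[1:,4]); c.append(ce[i]+[u,v]); print(n,st[i],c[-1])
B,e=tri(f,c[0],g,c[1]); b=w2j(B); print(b,e,np.arctan2(b[2]-60,95-b[0])-A0)
for a in (0,.1,.2): print(a,[proj(k,j2w((95-100*np.cos(a+A0),0,60+100*np.sin(a+A0)))).round(1) for k in (f,g)])
"
```

```text
top [11 13 13  7 57] [211.78947368 220.98245614]
scene [11 14 11 13 69] [326.34782609 248.30434783]
[-3.87796016 -0.82457105 64.98500446] 2.023918443016316 0.03037574560830896
0 [array([212.1, 221. ]), array([325.3, 248.9])]
0.1 [array([211.5, 220.9]), array([325.9, 246.4])]
0.2 [array([210.9, 221.3]), array([326.8, 243.8])]
```

```bash
python3 -c "
from workcell import env
print(env.job_done())"
```

```text
the job is handed in; nothing more can be done
None
```

I raised the clip to about 1.58 rad (just past upright, short of its 1.65 full-up stop), slid the strip in line under the lip and against the stop, then swung the clip back down to about 0 rad until it stopped and let go; I handed the job in at about 24 s with the gripper clear, and no verdict came back.

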